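Bring the ball punch over the round blank, ready to strike

TASK

Slide the ball punch out along the slot of its rack, carry it over the file caddy, and finish with the gripper still holding it upright and still, the ball centred over the round brass blank on the doming block and hovering about 10 mm above it, ready for the hammer. The ball must never touch either blank, and everything else on the bench must stay where it is; do not put the punch down or let go: the program ends while holding it.

Things in the scene. Friction and masses are not known exactly. Their poses are not given: they have to be found in the camera images.
- punch: Steel ball punch, 108 mm tall: 14 mm square shank, 26 mm ball at its lower end, round collar (28 mm diameter) 53 to 59 mm above the origin, bare shank above it to grip. Origin at the ball's lowest point, z up the shank, x and y square to the shank's faces. About 0.22 kg. It hangs upright in the rack by its collar, ball below the plate.
- rack: Fixed wooden rack, a bridge 110 (x) x 104 (y) mm; origin at bench level under its centre. Its 8 mm top plate (upper face 85 mm up) has an 18 mm wide slot along x at y = 0, from x = +35 mm (closed) to the front edge x = -55 mm (open, towards the robot). Ball and collar cannot pass the slot. With the collar on the plate, 19 mm separate ball and plate underside.
- rack_mouth (a point): The open front end of the rack's slot: middle of its width, at the front edge, level with the plate's upper face (85 mm up). Its x axis runs along the slot, inwards. The punch is clear of the rack once its axis is 20 mm or more in front of this point.
- block: The steel doming block, fixed to the bench, 80 (x) x 150 (y) x 45 (z) mm, two large cups and a row of small ones in its top. Origin at bench level under its centre. The two large cups (28 mm diameter) are centred at x = 12, y = -36 and y = +36 mm; a loose brass blank lies flat over each.
- disc: The round brass blank, a flat disc of 42 mm diameter, 2 mm thick, lying loose on the block over one of the large cups. Origin at the centre of its underside, z up.
- oblong: The oblong brass blank, a flat strip 50 (x) x 20 (y) x 2 mm, lying loose on the block over the other large cup. Origin at the centre of its underside, z up. Leave alone.
- caddy: The dark wooden file caddy standing loose between rack and block: box 260 (x) x 70 (y) x 75 (z) mm with six files in it, their handles standing up to 135 mm above the bench. Origin at the centre of its underside. Leave alone.
- bottle: Small amber bottle, 48 mm diameter, 95 mm tall, standing to the left. Origin at the centre of its underside. Leave alone.
- hammer: Hammer lying on the bench to the right, 250 mm long along its x axis. Leave alone.
- bowl: White bowl, 100 mm diameter, 40 mm tall, beyond the caddy. Origin at the centre of its underside. Leave alone.
- stand: Wooden stand 70 x 110 mm with five small ball punches, 102 mm tall, at the far left. Origin at the centre of its underside. Leave alone.
- mandrel: Steel ring mandrel standing on a round foot of 52 mm diameter, 125 mm tall, at the far right. Origin at the centre of its underside. Leave alone.
Not all that is in view belongs to the job. Leave any green look-alike of the punch alone. What is shaped like the rack but pink is not meant.

How it is judged:
By the outcome, as a careful person would: the job done as asked, in the order asked, and still so for the second after the job is handed in, while the arm keeps its last pose, push and grip.
It also fails if it takes over 48 s, if anything falls off the work surface, if the arm or the gripper's body presses on something with over 40 N, if the wrist force passes 120 N, or if a joint passes its speed limit or range.

ROBOT

A 6-joint arm with a two-finger parallel gripper is mounted at the origin on the work surface. World frame = base frame: x ahead of the robot, y to its left, z up, the work surface at z = 0. Lengths are in m, angles in rad, forces in N, time in s.
With the tool pointing down it reaches from about 0.3 to 0.95 m from the base axis. Payload 3.1 kg.
Tool frame: the origin (TCP) lies midway between the tips of the shut fingers; the grasp point (between the pads) lies 19 mm behind it; z points along the fingers, x is the direction in which the jaws open and shut, and the axes are right-handed (so a half turn about z gives the same grasp; the last joint's range is limited). The gripper opens to 85 mm and grips with 20 to 120 N. Pads are 22 mm wide; open, the fingers measure 114 mm over their backs; the gripper's body (76 mm by 85 mm) begins 54 mm behind the grasp point. The pads swing forward as they close: fully open they stand 13 mm farther back than shut.
Start: joints at [1.215, 0.308, 1.634, -0, 1.2, -0.07], TCP at [0.176, 0.6, 0.231] pointing down, gripper open.
Joint ranges: [-3.06, 3.06], [-0.79, 1.96], [0.05, 2.63], [-1.19, 4.34], [0.05, 2.64], [-2.94, 2.94]. Speed limits (rad/s): [2.79, 2.79, 3.14, 3.14, 3.14, 3.14].

INTERFACE

Orientations are given as [roll, pitch, yaw] about the fixed x, y, z axes, in that order (R = Rz(yaw) Ry(pitch) Rx(roll)).
In Python, from workcell import telemetry, optics, workorder gives the robot as it stands.
- The arm moves only by the shell command python3 -m jog 'ROWS'. ROWS is JSON, a list of rows, each an object of numbers: "gripper": the closure in counts, from 0 (fully open) to 255 (shut); "x", "y", "z": the shift along the world's x, y, z in m; "yaw": the turn about the world's z in degrees. In form: [{"gripper": .., "x": .., "y": .., "z": .., "yaw": ..}, ...]. A call has exactly 5 rows; each row shifts and turns the pose as measured when the row begins; what a row does not reach is not made up. A row lasts 1/8 s, in which the tool goes at most 62.5 mm and 10.7 degrees, less where a joint would pass 70% of its speed; a pose out of reach is approached as far as the arm can. A call is refused whole if a number of a shift passes 0.0625 or a number of a turn 10.7, either way. A call with a gripper value outside its range is refused whole. The fingers move at their own pace and stop on an object; the grip force is fixed at half the most. Time passes only in rows, so rows that do not move let the fingers close, or fill a call up. It gives the time, the measured TCP pose, the force and the opening at its end, in the units of the state.
- telemetry.get_state(): the state, without advancing time (a new reading comes with each control period).
- optics.read_camera(name): name is "scene" or "top" or "wrist"; returns a dict with "color" (384x512x3 uint8, red, green, blue), "z_map" (384x512 float32, m along the optical axis (not along the pixel's ray), 0 where there is no reading), "vfov" (degrees; the focal length in pixels is half the picture's height over the tangent of half this angle, whatever the lens; pixels are square), "cx", "cy" (the principal point, pixels), "R" (3x3) and "t" (3): a world point X has camera coordinates R X + t. Camera axes: x right, y down, z forward; pixel columns grow to the right and rows downward; lengths in m; the calibration is good to about 2 mm. A picture is of the moment at which its call begins.
- workorder.job_done(): hands the job in, once; it reports no verdict.
The state is a dict: "time": time; "joints": joint angles; "joint_vel": joint speeds; "tau": joint torques, N m; "tool_pos": TCP position; "eef_rot": TCP orientation; "force": force on the tool from outside, world axes, zero at the start; "wrist_torque": the same for the moment, N m; "opening": finger opening in m.
Only numpy, scipy, OpenCV 4.12 (cv2) and the standard library are available. Lean on these libraries where they do the work, as an engineer would, in place of code of your own. Each camera call takes 0.05 s, during which the arm holds its last target. There are 200 camera calls.

## Working session

There is one attempt and no reset: what is moved stays moved. The work goes in short steps, Python scripts to look and compute and a shell command to move; the robot and the scene stay as the last step left them, time stands still between calls to the robot, and variables do not carry over. Pictures are saved under pics/ and viewed, about 8 in all and at most 12, crops included, and the job is handed in when it is done.

```bash
mkdir -p pics; cat > h.py <<'E'
import numpy as np,cv2
from workcell import telemetry, optics
def cam(n):
    c=optics.read_camera(n); c['f']=c['color'].shape[0]/2/np.tan(np.radians(c['vfov'])/2); return c
def save(c,n,crop=None,s=1):
    im=c['color'][:,:,::-1]
    if crop: u0,v0,u1,v1=crop; im=im[v0:v1,u0:u1]
    cv2.imwrite('pics/'+n,cv2.resize(im,None,fx=s,fy=s,interpolation=cv2.INTER_CUBIC))
def ray(c,u,v,z):
    d=c['R'].T@np.array([(u-c['cx'])/c['f'],(v-c['cy'])/c['f'],1]); o=-c['R'].T@c['t']
    return o+d*(z-o[2])/d[2]
def pts(c):
    v,u=np.mgrid[:384,:512]; Z=c['z_map']
    P=np.stack([(u-c['cx'])/c['f']*Z,(v-c['cy'])/c['f']*Z,Z],-1)
    return (P-c['t'])@c['R']
def proj(c,X):
    p=c['R']@np.array(X)+c['t']; return c['cx']+c['f']*p[0]/p[2],c['cy']+c['f']*p[1]/p[2]
E
python3 - <<'E'
from h import *
import pickle
for n in('top','scene'):
    c=cam(n); pickle.dump(c,open(n+'.pkl','wb')); save(c,n+'0.png',s=1.5); print(n,c['f'],-c['R'].T@c['t'],c['R'].round(2).tolist())
s=telemetry.get_state();print(s)
E
```

```text
top 359.70123437527354 [ 0.44484952 -0.01470108  1.11278637] [[0.02, -1.0, -0.01], [-1.0, -0.01, -0.09], [0.09, 0.02, -1.0]]
scene 425.9904824466901 [ 1.20492421 -0.80035887  0.79293996] [[0.78, 0.62, -0.02], [0.34, -0.45, -0.83], [-0.53, 0.64, -0.56]]
{'time': 0.1, 'joints': array([ 1.21530842e+00,  3.08938278e-01,  1.63505595e+00, -4.33445383e-05,
        1.19972348e+00, -6.96930319e-02]), 'joint_vel': array([ 0.00049788, -0.00322928, -0.00339712,  0.00011265,  0.00052133,
       -0.00038146]), 'tau': array([-4.52740069e-04, -4.16407835e+01, -2.77643198e+01, -3.80847678e-05,
        3.93005743e-03,  1.59166513e-05]), 'tool_pos': array([0.17597178, 0.59893105, 0.23015083]), 'eef_rot': array([-3.14148493e+00,  2.12270591e-03,  1.28501732e+00]), 'force': array([-0.14957143, -0.55976828,  0.09822065]), 'wrist_torque': array([ 0.0238003 ,  0.02119894, -0.05629139]), 'opening': 0.08537573193383723}
```

View pics/top0.png

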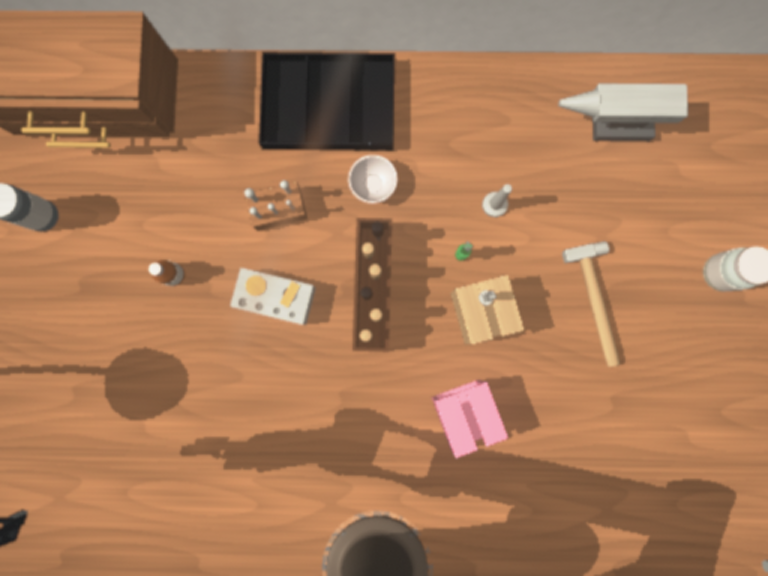

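View pics/scene0.png

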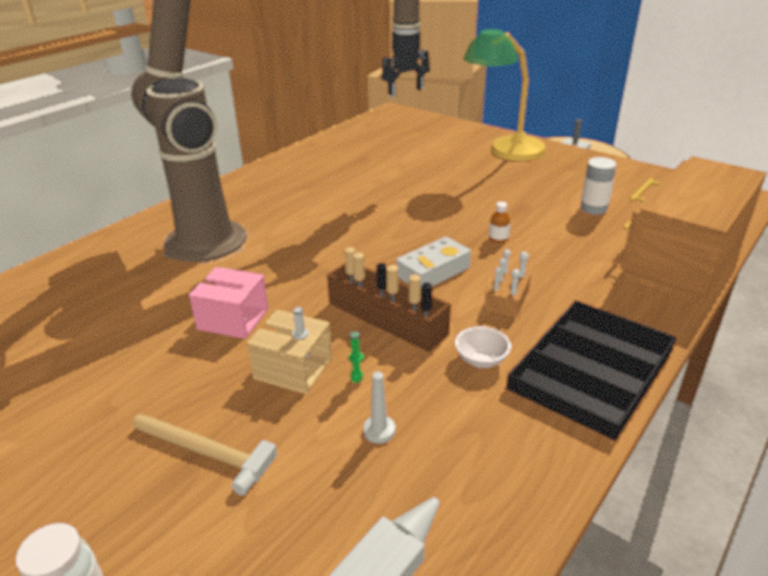

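Top view (1.5x pixels): the wooden rack is at (488,310) with the steel punch at (487,297). The green look-alike is at (463,252) and the pink rack at (470,418). The block is at (272,297), with the disc at (256,286) and the oblong at (290,293). The caddy is at (371,285). The steel punch in the wooden rack fits the description. Next I'll measure and confirm it in a crop.

```bash
python3 - <<'E'
from h import *
import pickle
c=pickle.load(open('top.pkl','rb')); s=pickle.load(open('scene.pkl','rb'))
P=pts(c); S=pts(s)
def rect(xy):
    r=cv2.minAreaRect(xy.astype(np.float32)*1000); return np.round(r[0],1),np.round(r[1],1),round(r[2],1), cv2.boxPoints(r).round(0).tolist()
def sel(P,u0,v0,u1,v1,z0,z1):
    m=np.zeros(P.shape[:2],bool); m[v0:v1,u0:u1]=1
    return m&(P[...,2]>z0)&(P[...,2]<z1)
def rep(n,P,m):
    k=cv2.morphologyEx(m.astype(np.uint8),cv2.MORPH_OPEN,np.ones((2,2)))>0
    q=P[k]; print(n,len(q),'z',np.median(q[:,2]).round(4),rect(q[:,:2]))
rep('rack top',P,sel(P,295,175,355,240,.078,.092))
rep('rack scene',S,sel(S,160,200,222,262,.078,.092))
rep('pink top',P,sel(P,285,245,345,310,.075,.095))
rep('block top',P,sel(P,145,170,215,220,.035,.055))
rep('block scene',S,sel(S,255,150,318,200,.035,.055))
rep('caddy',P,sel(P,225,140,265,240,.06,.085))
m=sel(P,295,175,355,240,.115,.16); print('punch top pts',m.sum(),np.median(P[m],0),'uv',np.argwhere(m).mean(0)[::-1])
m=sel(S,160,200,222,262,.105,.16); print('punch scene',m.sum(),np.median(S[m],0),P[m][:0],S[m].max(0))
for nm,cc,b in(('top',c,(145,170,215,220)),('scene',s,(255,150,318,200))):
    hsv=cv2.cvtColor(cc['color'],cv2.COLOR_RGB2HSV); m=cv2.inRange(hsv,(12,110,120),(35,255,255))
    Q=P if nm=='top' else S
    m[~sel(Q,*b,.03,.06)]=0
    n,l,st,ce=cv2.connectedComponentsWithStats(m)
    for i in range(1,n):
        if st[i,4]>15: print(nm,'brass',st[i].tolist(),ce[i].round(1),ray(cc,*ce[i],.047).round(4), 'box',rect(np.array([ray(cc,x,y,.047)[:2] for y,x in np.argwhere(l==i)])))
a=c['color'][165:305,285:360];b=c['color'][160:230,140:225];d=s['color'][145:265,160:320]
def up(x,w,h): return cv2.resize(x,(w,h),interpolation=cv2.INTER_CUBIC)
left=up(a,300,560); r=np.vstack([up(b,480,395*1)[:200*2-5],])
can=np.zeros((600,800,3),np.uint8); can[:560,:300]=left; t=up(b,340,280); can[:280,300:640]=t; can[281:581,300:700]=up(d,400,300)
cv2.imwrite('pics/crop1.png',can[:,:,::-1])
E
```

```text
rack top 1199 z 0.0833 (array([ 488.6, -147.2]), array([117.5, 278.9]), 16.9, [[392.0, -31.0], [473.0, -298.0], [585.0, -264.0], [504.0, 3.0]])
rack scene 929 z 0.0847 (array([ 795.5, -401.5]), array([ 163.4, 1131.4]), 54.0, [[290.0, -135.0], [1205.0, -800.0], [1301.0, -668.0], [386.0, -3.0]])
pink top 1282 z 0.0836 (array([ 355.5, -147. ]), array([291.5, 130.5]), 31.8, [[197.0, -168.0], [266.0, -279.0], [514.0, -126.0], [445.0, -15.0]])
block top 1269 z 0.0435 (array([513.4, 137.7]), array([327.5,  80.5]), 77.3, [[438.0, -13.0], [517.0, -31.0], [589.0, 289.0], [510.0, 306.0]])
block scene 719 z 0.0447 (array([ 809.6, -270.5]), array([ 168.4, 1311.3]), 29.4, [[414.0, 259.0], [1058.0, -883.0], [1205.0, -800.0], [561.0, 342.0]])
caddy 544 z 0.0716 (array([562. ,  14.4]), array([ 72.9, 275.9]), 88.5, [[423.0, -18.0], [699.0, -26.0], [701.0, 47.0], [425.0, 54.0]])
punch top pts 37 [ 0.53383372 -0.19849243  0.13827743] uv [326.54054054 196.40540541]
punch scene 91 [ 0.53718915 -0.20411481  0.12879761] [] [ 0.54332835 -0.19188274  0.14186739]
top brass [165, 185, 12, 11, 113] [170.2 190. ] [0.5535 0.2509 0.047 ] box (array([553.5, 250.2]), array([30.1, 33.3]), 0.9, [[538.0, 267.0], [539.0, 233.0], [569.0, 234.0], [568.0, 267.0]])
top brass [188, 189, 11, 15, 80] [192.7 195.7] [0.5374 0.1829 0.047 ] box (array([538. , 183.6]), array([17.5, 43.9]), 65.0, [[514.0, 185.0], [554.0, 166.0], [562.0, 182.0], [522.0, 201.0]])
scene brass [294, 165, 11, 5, 45] [299.2 167. ] [0.5555 0.2508 0.047 ] box (array([555. , 250.6]), array([33.9, 25.9]), 36.4, [[534.0, 251.0], [549.0, 230.0], [576.0, 250.0], [561.0, 271.0]])
scene brass [279, 171, 10, 7, 40] [283.5 174.2] [0.539  0.1823 0.047 ] box (array([538.2, 181.7]), array([17.6, 44.3]), 63.0, [[514.0, 184.0], [554.0, 164.0], [562.0, 179.0], [522.0, 200.0]])
```

View pics/crop1.png

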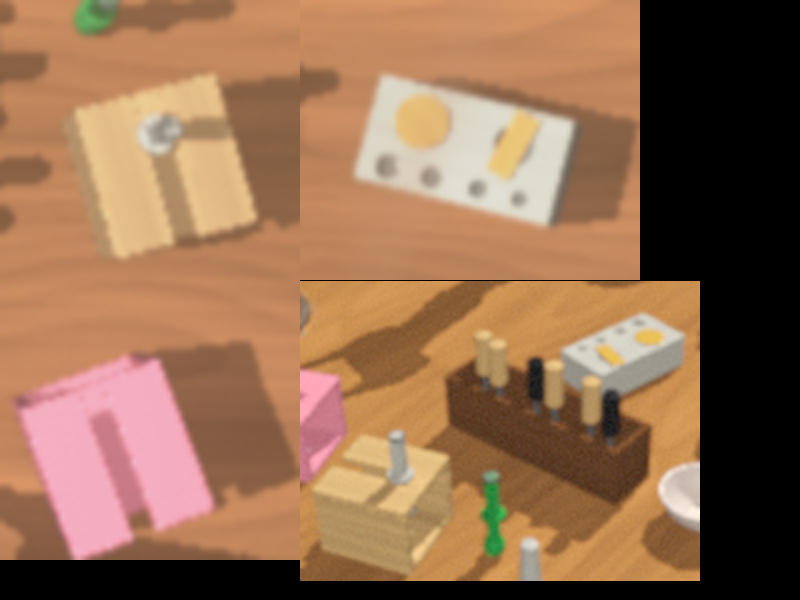

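The crop confirms the targets. The steel punch sits in the wooden rack, collar at crop (160,132), with the slot open towards the robot at (185,245). The disc is at (423,122) and the oblong at (515,145). The green and pink look-alikes are separate. Next I'll refine the edges.

```bash
python3 - <<'E'
from h import *
import pickle
c=pickle.load(open('top.pkl','rb')); s=pickle.load(open('scene.pkl','rb'))
def big(m):
    n,l,st,ce=cv2.connectedComponentsWithStats(m.astype(np.uint8)); return l==1+st[1:,4].argmax()
def fit(cc,P,b,z0,z1,zp):
    u0,v0,u1,v1=b; m=np.zeros(P.shape[:2],bool); m[v0:v1,u0:u1]=1
    m=big(m&(P[...,2]>z0)&(P[...,2]<z1))
    q=np.array([ray(cc,x,y,zp)[:2] for y,x in np.argwhere(m)])
    r=cv2.minAreaRect((q*1000).astype(np.float32)); return m.sum(),np.round(r[0],1),np.round(r[1],1),round(r[2],1),cv2.boxPoints(r).round(0).tolist()
for n,cc,b,b2 in(('top',c,(295,175,355,240),(145,170,215,220)),('scene',s,(160,200,222,262),(255,150,318,200))):
    P=pts(cc)
    print(n,'rack',fit(cc,P,b,.079,.092,.085)); print(n,'block',fit(cc,P,b2,.038,.052,.045))
    hsv=cv2.cvtColor(cc['color'],cv2.COLOR_RGB2HSV)
    # slot centreline: dark/low pixels inside rack top
    # disc loose mask
    for sat in (70,90,110):
        m=np.zeros((384,512),bool); u0,v0,u1,v1=b2; m[v0:v1,u0:u1]=1
        m&=(hsv[...,1]>sat)&(P[...,2]>.036)&(P[...,2]<.056)
        n_,l,st,ce=cv2.connectedComponentsWithStats(m.astype(np.uint8))
        print(n,sat,[(st[i,2:].tolist(),ce[i].round(1).tolist(),ray(cc,*ce[i],.047)[:2].round(4).tolist()) for i in range(1,n_) if st[i,4]>25])
P=pts(c)
# slot in top: per-row deep pixels between plate pixels
pl=[]
for v in range(200,232):
    row=P[v,295:355,2]; hi=np.where((row>.079)&(row<.095))[0]
    if len(hi)<10: continue
    lo=[u for u in range(hi[0],hi[-1]) if row[u]<.07]
    if lo: X=ray(c,295+np.mean(lo),v,.085); pl.append((X[0],X[1],len(lo)))
pl=np.array(pl); print(pl.round(4)[::3]); k=np.polyfit(pl[:,0],pl[:,1],1); print('slot dy/dx',k,np.degrees(np.arctan(k[0])))
# punch in top: bright grey collar/shank top
for cc,z0 in((c,.125),(s,.098)):
    Q=pts(cc); b=(295,175,355,240) if cc is c else (160,190,222,262)
    m=np.zeros((384,512),bool); m[b[1]:b[3],b[0]:b[2]]=1; m&=(Q[...,2]>z0)&(Q[...,2]<.15)
    for v in range(384):
        u=np.where(m[v])[0]
        if len(u): print(v,u[0],u[-1],Q[v,u].mean(0).round(4))
E
```

```text
top rack (np.int64(1200), array([ 511.3, -206. ]), array([109.6, 104.3]), 15.8, [[444.0, -171.0], [473.0, -271.0], [578.0, -241.0], [550.0, -141.0]])
top block (np.int64(1253), array([534.2, 219. ]), array([150.7,  79.7]), 77.0, [[478.0, 155.0], [556.0, 137.0], [590.0, 283.0], [512.0, 301.0]])
top 70 [([14, 13, 149], [170.2, 190.0], [0.5536, 0.251]), ([13, 18, 117], [192.8, 195.5], [0.538, 0.1827])]
top 90 [([13, 13, 138], [170.0, 190.0], [0.5536, 0.2514]), ([12, 16, 97], [192.8, 195.7], [0.5373, 0.1827])]
top 110 [([12, 11, 111], [170.2, 190.0], [0.5534, 0.251]), ([11, 15, 79], [192.8, 195.7], [0.5374, 0.1828])]
scene rack (np.int64(914), array([ 515.1, -209.8]), array([113.7, 110.4]), 15.4, [[446.0, -172.0], [475.0, -278.0], [585.0, -248.0], [555.0, -141.0]])
scene block (np.int64(647), array([538.3, 214.4]), array([158.5,  90.7]), 77.1, [[476.0, 147.0], [565.0, 127.0], [600.0, 282.0], [512.0, 302.0]])
scene 70 [([12, 7, 63], [299.3, 167.0], [0.5555, 0.2512]), ([11, 9, 56], [283.7, 174.4], [0.5403, 0.1818]), ([9, 6, 39], [266.8, 197.1], [0.573, 0.0454])]
scene 90 [([11, 5, 49], [29
[... 769 characters left out ...]
-0.1991  0.1381]
199 325 327 [ 0.5261 -0.1968  0.1356]
205 196 200 [ 0.5303 -0.196   0.1403]
206 196 201 [ 0.534  -0.1981  0.1399]
207 195 201 [ 0.5359 -0.2018  0.1398]
208 195 201 [ 0.5383 -0.2043  0.1391]
209 195 201 [ 0.5381 -0.2046  0.136 ]
210 195 201 [ 0.5376 -0.2046  0.1325]
211 195 201 [ 0.5364 -0.2039  0.1283]
212 196 201 [ 0.5376 -0.2036  0.1254]
213 196 202 [ 0.538  -0.2027  0.1218]
214 196 202 [ 0.5375 -0.2026  0.1182]
215 196 202 [ 0.5371 -0.2026  0.1147]
216 196 202 [ 0.538  -0.2038  0.1126]
217 196 202 [ 0.5366 -0.203   0.1081]
218 196 202 [ 0.537  -0.2031  0.1051]
219 196 201 [ 0.5356 -0.2046  0.1021]
220 197 201 [ 0.5379 -0.2054  0.1003]
221 199 201 [ 0.541  -0.205   0.0982]
```

The numbers are consistent. The rack is 110x104 at yaw about 15.5°, centre (0.511,-0.206). The punch axis is at (0.534,-0.200), 0.6 mm off the slot line, and its top is at 0.14 as expected. The disc is at (0.554,0.251). The jaws will close along the slot (yaw 15.5°), so pulling is positive. Moving now.

```bash
python3 -m jog '[{"gripper":0,"x":0.025,"y":-0.055,"z":0,"yaw":-10},{"gripper":0,"x":0.025,"y":-0.055,"z":0,"yaw":-10},{"gripper":0,"x":0.025,"y":-0.055,"z":0,"yaw":-10},{"gripper":0,"x":0.025,"y":-0.055,"z":0,"yaw":-10},{"gripper":0,"x":0.025,"y":-0.055,"z":0,"yaw":-10}]'
python3 -m jog '[{"gripper":0,"x":0.025,"y":-0.055,"z":0,"yaw":0},{"gripper":0,"x":0.025,"y":-0.055,"z":0,"yaw":0},{"gripper":0,"x":0.025,"y":-0.055,"z":0,"yaw":0},{"gripper":0,"x":0.025,"y":-0.055,"z":0,"yaw":0},{"gripper":0,"x":0.025,"y":-0.055,"z":0,"yaw":0}]'
```

```text
time: 0.72
tool_pos: [0.3012, 0.3185, 0.2271]
eef_rot: [3.14, 0.003, 0.392]
force: [0.5, -0.1, -0.7]
opening: 0.0852
time: 1.35
tool_pos: [0.4274, 0.034, 0.2266]
eef_rot: [3.14, 0.001, 0.393]
force: [1.5, 0.7, -0.2]
opening: 0.0854
```

```bash
python3 -m jog '[{"gripper":0,"x":0.025,"y":-0.055,"z":0,"yaw":-7},{"gripper":0,"x":0.025,"y":-0.055,"z":0,"yaw":0},{"gripper":0,"x":0.025,"y":-0.055,"z":0,"yaw":0},{"gripper":0,"x":0.025,"y":-0.055,"z":0,"yaw":0},{"gripper":0,"x":0.006,"y":-0.010,"z":0,"yaw":0}]'
python3 -m jog '[{"gripper":0,"x":0,"y":0,"z":0,"yaw":0},{"gripper":0,"x":0,"y":0,"z":0,"yaw":0},{"gripper":0,"x":0,"y":0,"z":0,"yaw":0},{"gripper":0,"x":0,"y":0,"z":0,"yaw":0},{"gripper":0,"x":0,"y":0,"z":0,"yaw":0}]'
python3 - <<'E'
from h import *
c=cam('wrist'); save(c,'w1.png',s=1.5)
s=telemetry.get_state(); print(s['tool_pos'],s['eef_rot'],s['joints'].round(2))
P=pts(c)
m=(P[...,2]>.134)&(P[...,2]<.145)&(abs(P[...,0]-.534)<.03)&(abs(P[...,1]+.2)<.03)
print('proj expected',proj(c,(.534,-.2,.14)),m.sum())
if m.sum():
    uv=np.argwhere(m).astype(np.float32)[:,::-1]; ctr,sz,a=cv2.minAreaRect(uv); print('shank top',ctr,ray(c,*ctr,.14),P[m].mean(0),sz,a)
    q=np.array([ray(c,*x,.14)[:2] for x in uv])*1000; print(cv2.minAreaRect(q.astype(np.float32)))
E
```

```text
time: 1.98
tool_pos: [0.5352, -0.2073, 0.2251]
eef_rot: [3.141, 0.0, 0.26]
force: [0.4, 0.3, -0.5]
opening: 0.0855
time: 2.6
tool_pos: [0.533, -0.2023, 0.2239]
eef_rot: [-3.138, 0.003, 0.264]
force: [-0.6, 0.2, 0.5]
opening: 0.0856
[ 0.53299059 -0.20236465  0.2239431 ] [-3.13765827e+00  2.98993504e-03  2.63423361e-01] [-0.44  0.21  1.77  0.    1.16 -0.7 ]
proj expected (np.float64(262.1293752811986), np.float64(188.08227742694535)) 415
shank top (262.1351318359375, 187.81080627441406) [ 0.53394998 -0.19980031  0.14      ] [ 0.53403492 -0.20008993  0.1393189 ] (20.714271545410156, 20.385473251342773) 80.53767395019531
((533.9874267578125, -199.93116760253906), (14.839826583862305, 15.750175476074219), 23.846479415893555)
```

View pics/w1.png

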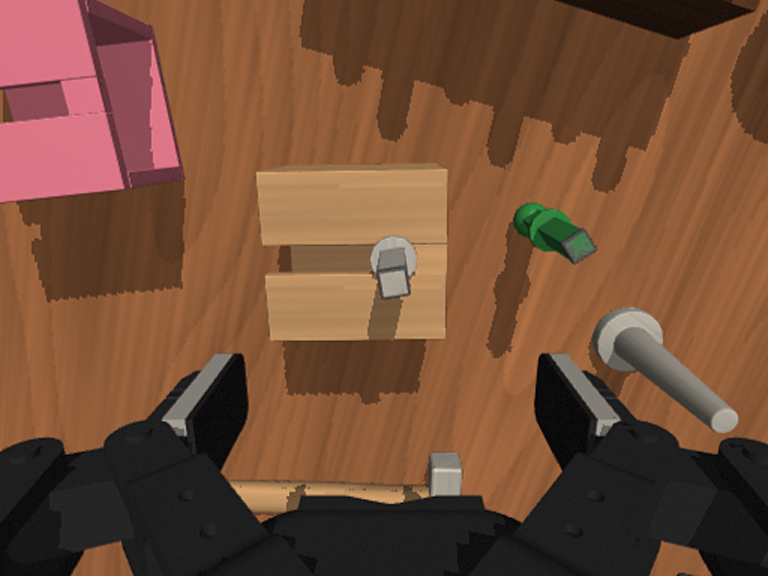

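The wrist view shows the shank top at (394,285), i.e. (0.534,-0.200), agreeing with the top view. The punch is turned about 9° in the slot (yaw about 24°). The rack's slot mouth faces left and the green punch is clear to the right at (560,235). I'll align to 24° and descend after checking the green distance.

```bash
python3 - <<'E'
from h import *
import pickle
c=pickle.load(open('top.pkl','rb')); P=pts(c); h=cv2.cvtColor(c['color'],cv2.COLOR_RGB2HSV)
m=cv2.inRange(h,(45,80,40),(85,255,255))>0; m[:150]=0;m[190:]=0;m[:,:290]=0;m[:,335:]=0
q=P[m];q=q[q[:,2]>.03]; print(q.min(0),q.max(0),np.linalg.norm(q[:,:2]-[.534,-.2],axis=1).min())
E
python3 -m jog '[{"gripper":0,"x":0.001,"y":0.002,"z":-0.02,"yaw":8},{"gripper":0,"x":0,"y":0,"z":-0.02,"yaw":0},{"gripper":0,"x":0,"y":0,"z":-0.015,"yaw":0},{"gripper":0,"x":0,"y":0,"z":0,"yaw":0},{"gripper":0,"x":0,"y":0,"z":0,"yaw":0}]'
```

```text
[ 0.61454058 -0.17053046  0.05307526] [ 0.63507392 -0.14946026  0.10688242] 0.08858271640584786
time: 3.28
tool_pos: [0.5352, -0.2002, 0.1693]
eef_rot: [-3.14, 0.0, 0.409]
force: [0.1, -0.3, 0.3]
opening: 0.085
```

```bash
python3 -m jog '[{"gripper":0,"x":-0.001,"y":0,"z":-0.02,"yaw":0},{"gripper":0,"x":0,"y":0,"z":-0.02,"yaw":0},{"gripper":0,"x":0,"y":0,"z":-0.018,"yaw":0},{"gripper":0,"x":0,"y":0,"z":-0.005,"yaw":0},{"gripper":0,"x":0,"y":0,"z":0,"yaw":0}]'
```

```text
time: 3.9
tool_pos: [0.5377, -0.2019, 0.1089]
eef_rot: [3.136, -0.005, 0.408]
force: [0.4, 0.3, 0.3]
opening: 0.0857
```

```bash
python3 -m jog '[{"gripper":0,"x":-0.003,"y":0.002,"z":-0.008,"yaw":0},{"gripper":0,"x":0,"y":0,"z":0,"yaw":0},{"gripper":0,"x":0,"y":0,"z":0,"yaw":0},{"gripper":0,"x":0,"y":0,"z":0,"yaw":0},{"gripper":0,"x":0,"y":0,"z":0,"yaw":0}]'
```

```text
time: 4.53
tool_pos: [0.5359, -0.2004, 0.1024]
eef_rot: [3.133, -0.008, 0.408]
force: [0.1, 0.7, 0.1]
opening: 0.0854
```

```bash
python3 - <<'E'
from h import *
for i in range(5):
    s=telemetry.get_state(); print(s['time'],s['tool_pos'].round(4),s['eef_rot'].round(4),s['joints'].round(4)); c=cam('wrist')
E
```

```text
4.525 [ 0.5359 -0.2004  0.1024] [ 3.1335 -0.0078  0.4083] [-4.3410e-01  3.5730e-01  1.8595e+00  5.0000e-04  9.1350e-01 -8.4270e-01]
4.575 [ 0.5359 -0.2004  0.1024] [ 3.1334 -0.0078  0.4082] [-4.3410e-01  3.5740e-01  1.8595e+00  5.0000e-04  9.1350e-01 -8.4260e-01]
4.625 [ 0.5359 -0.2003  0.1023] [ 3.1335 -0.0077  0.4082] [-4.3410e-01  3.5740e-01  1.8595e+00  5.0000e-04  9.1350e-01 -8.4260e-01]
4.675 [ 0.5358 -0.2003  0.1023] [ 3.1336 -0.0076  0.4083] [-4.3410e-01  3.5750e-01  1.8596e+00  5.0000e-04  9.1350e-01 -8.4270e-01]
4.725 [ 0.5357 -0.2003  0.1022] [ 3.1337 -0.0075  0.4082] [-4.3410e-01  3.5750e-01  1.8597e+00  5.0000e-04  9.1350e-01 -8.4260e-01]
```

```bash
python3 -m jog '[{"gripper":0,"x":-0.002,"y":0,"z":-0.003,"yaw":0},{"gripper":150,"x":0,"y":0,"z":0,"yaw":0},{"gripper":255,"x":0,"y":0,"z":0,"yaw":0},{"gripper":255,"x":0,"y":0,"z":0,"yaw":0},{"gripper":255,"x":0,"y":0,"z":0,"yaw":0}]'
python3 -m jog '[{"gripper":255,"x":0,"y":0,"z":0,"yaw":0},{"gripper":255,"x":0,"y":0,"z":0,"yaw":0},{"gripper":255,"x":0,"y":0,"z":0,"yaw":0},{"gripper":255,"x":0,"y":0,"z":0,"yaw":0},{"gripper":255,"x":0,"y":0,"z":0,"yaw":0}]'
python3 - <<'E'
from h import *
c=cam('wrist'); save(c,'w2.png',s=1.5); s=telemetry.get_state(); print(s)
E
```

```text
time: 5.4
tool_pos: [0.5335, -0.2003, 0.0989]
eef_rot: [3.134, -0.007, 0.408]
force: [-1.3, 1.4, 2.9]
opening: 0.013
time: 6.02
tool_pos: [0.5335, -0.2003, 0.0989]
eef_rot: [3.134, -0.007, 0.408]
force: [0.4, 0.4, 0.8]
opening: 0.0135
{'time': 6.075, 'joints': array([-4.35737936e-01,  3.58973662e-01,  1.86590515e+00,  4.78021372e-04,
        9.06091066e-01, -8.44227525e-01]), 'joint_vel': array([ 0.00084668, -0.00030556,  0.00032494, -0.00084776,  0.00010804,
       -0.00018153]), 'tau': array([ 5.38193141e-03, -3.89874423e+01, -2.29946762e+01,  1.02406339e-02,
       -5.73812763e-02, -9.54176212e-04]), 'tool_pos': array([ 0.53351634, -0.20028146,  0.09892187]), 'eef_rot': array([ 3.1339045 , -0.00734025,  0.40822495]), 'force': array([-0.48112108,  1.41581885,  0.07161863]), 'wrist_torque': array([-0.01764704,  0.01480347, -0.00117817]), 'opening': 0.013143591874969688}
```

View pics/w2.png

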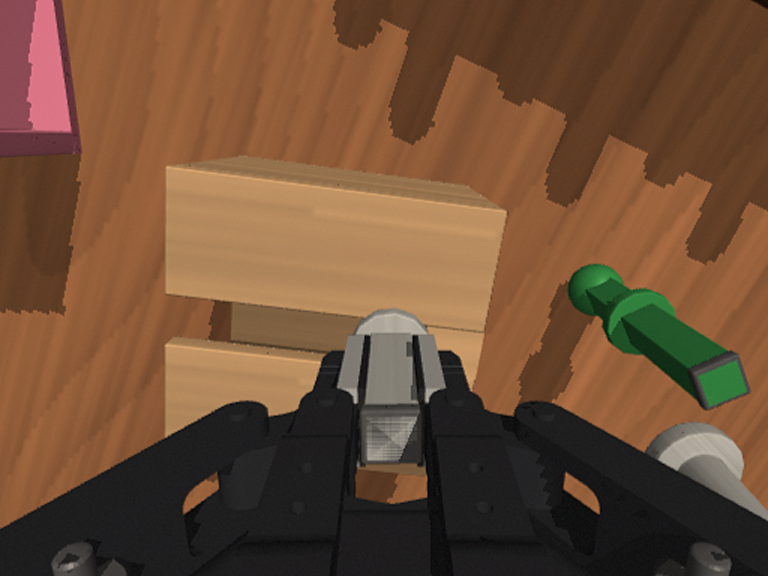

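The shank is gripped square, pads well seated above the collar at (390,325) and opening 13 mm. Lift 5 mm within the slot, then square to the slot.

```bash
python3 -m jog '[{"gripper":255,"x":0,"y":0,"z":0.006,"yaw":0},{"gripper":255,"x":0,"y":0,"z":0,"yaw":-4},{"gripper":255,"x":0,"y":0,"z":0,"yaw":-4},{"gripper":255,"x":0,"y":0,"z":0,"yaw":0},{"gripper":255,"x":0,"y":0,"z":0,"yaw":0}]'
```

```text
time: 6.7
tool_pos: [0.5317, -0.1996, 0.104]
eef_rot: [3.137, -0.004, 0.266]
force: [-0.3, -0.5, -2.0]
opening: 0.0129
```

```bash
python3 -m jog '[{"gripper":255,"x":-0.008,"y":-0.003,"z":0,"yaw":0},{"gripper":255,"x":-0.008,"y":-0.002,"z":0,"yaw":0},{"gripper":255,"x":-0.008,"y":-0.002,"z":0,"yaw":0},{"gripper":255,"x":-0.008,"y":-0.002,"z":0,"yaw":0},{"gripper":255,"x":0,"y":0,"z":0,"yaw":0}]'
```

```text
time: 7.32
tool_pos: [0.4969, -0.2095, 0.104]
eef_rot: [3.136, -0.004, 0.267]
force: [-0.8, -0.2, -2.1]
opening: 0.0134
```

```bash
python3 -m jog '[{"gripper":255,"x":-0.009,"y":-0.0025,"z":0,"yaw":0},{"gripper":255,"x":-0.009,"y":-0.0025,"z":0,"yaw":0},{"gripper":255,"x":-0.009,"y":-0.0025,"z":0,"yaw":0},{"gripper":255,"x":-0.009,"y":-0.0025,"z":0,"yaw":0},{"gripper":255,"x":0,"y":0,"z":0,"yaw":0}]'
```

```text
time: 7.95
tool_pos: [0.4584, -0.2204, 0.1043]
eef_rot: [3.136, -0.004, 0.267]
force: [0.3, -0.6, -2.8]
opening: 0.0132
```

```bash
python3 -m jog '[{"gripper":255,"x":-0.008,"y":-0.002,"z":0,"yaw":0},{"gripper":255,"x":-0.008,"y":-0.002,"z":0,"yaw":0},{"gripper":255,"x":-0.008,"y":-0.002,"z":0,"yaw":0},{"gripper":255,"x":-0.004,"y":-0.002,"z":0,"yaw":0},{"gripper":255,"x":0,"y":0,"z":0,"yaw":0}]'
python3 - <<'E'
from h import *
c=cam('scene'); save(c,'s2.png',(110,100,370,295),3); s=telemetry.get_state(); print(s['tool_pos'])
E
```

```text
time: 8.57
tool_pos: [0.4279, -0.2283, 0.1041]
eef_rot: [3.137, -0.003, 0.267]
force: [1.1, -0.1, -2.0]
opening: 0.013
[ 0.42805117 -0.2282804   0.10409615]
```

View pics/s2.png

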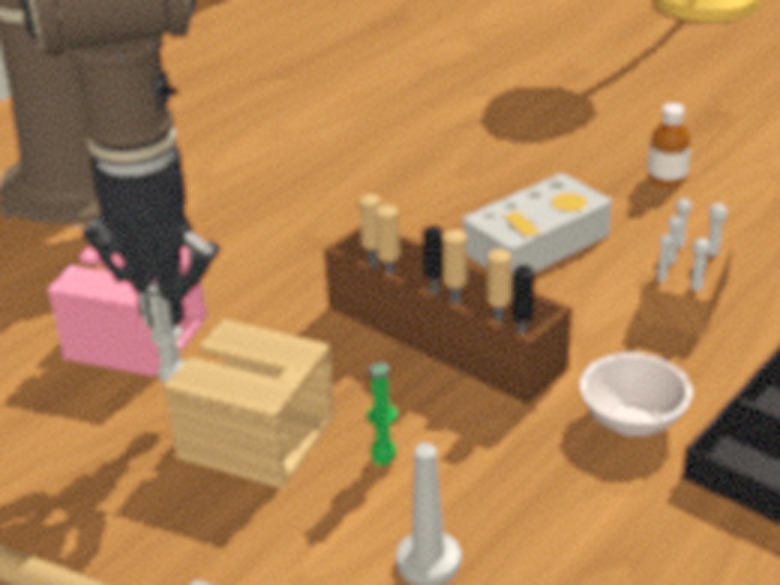

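The punch (165,340 in the crop) is out, about 31 mm in front of the mouth; rack, caddy and blanks are undisturbed. Lifting straight up.

```bash
python3 -m jog '[{"gripper":255,"x":0,"y":0,"z":0.02,"yaw":0},{"gripper":255,"x":0,"y":0,"z":0.035,"yaw":0},{"gripper":255,"x":0,"y":0,"z":0.035,"yaw":0},{"gripper":255,"x":0,"y":0,"z":0.035,"yaw":0},{"gripper":255,"x":0,"y":0,"z":0.02,"yaw":0}]'
```

```text
time: 9.25
tool_pos: [0.4268, -0.2265, 0.2509]
eef_rot: [-3.142, -0.001, 0.268]
force: [0.6, 0.2, -1.7]
opening: 0.0132
```

```bash
python3 -m jog '[{"gripper":255,"x":0.015,"y":0.015,"z":0,"yaw":0},{"gripper":255,"x":0.025,"y":0.03,"z":0,"yaw":0},{"gripper":255,"x":0.025,"y":0.035,"z":0,"yaw":0},{"gripper":255,"x":0.025,"y":0.035,"z":0,"yaw":0},{"gripper":255,"x":0.02,"y":0.035,"z":0,"yaw":0}]'
python3 -m jog '[{"gripper":255,"x":0,"y":0.035,"z":0,"yaw":0},{"gripper":255,"x":0,"y":0.035,"z":0,"yaw":0},{"gripper":255,"x":0,"y":0.035,"z":0,"yaw":0},{"gripper":255,"x":0,"y":0.035,"z":0,"yaw":0},{"gripper":255,"x":0,"y":0.035,"z":0,"yaw":0}]'
```

```text
time: 9.88
tool_pos: [0.5415, -0.0752, 0.2547]
eef_rot: [3.135, -0.007, 0.262]
force: [-0.7, 0.1, -2.4]
opening: 0.0133
time: 10.5
tool_pos: [0.5434, 0.1071, 0.254]
eef_rot: [3.135, -0.009, 0.264]
force: [0.3, -0.1, -3.5]
opening: 0.013
```

```bash
python3 -m jog '[{"gripper":255,"x":0.003,"y":0.035,"z":0,"yaw":0},{"gripper":255,"x":0.003,"y":0.035,"z":0,"yaw":0},{"gripper":255,"x":0.003,"y":0.035,"z":0,"yaw":0},{"gripper":255,"x":0.003,"y":0.025,"z":0,"yaw":0},{"gripper":255,"x":0,"y":0.009,"z":0,"yaw":0}]'
python3 -m jog '[{"gripper":255,"x":0,"y":0,"z":-0.015,"yaw":0},{"gripper":255,"x":0,"y":0,"z":-0.015,"yaw":0},{"gripper":255,"x":0,"y":0,"z":-0.015,"yaw":0},{"gripper":255,"x":0,"y":0,"z":0,"yaw":0},{"gripper":255,"x":0,"y":0,"z":0,"yaw":0}]'
python3 - <<'E'
from h import *
c=cam('wrist'); save(c,'w3.png',s=1.5); s=telemetry.get_state(); print(s['tool_pos'],s['eef_rot'])
t=cam('top')
for n,cc in(('wrist',c),('top',t)):
    h=cv2.cvtColor(cc['color'],cv2.COLOR_RGB2HSV); m=cv2.inRange(h,(14,110,140),(30,255,255))
    k,l,st,ce=cv2.connectedComponentsWithStats(m)
    for i in range(1,k):
        X=ray(cc,*ce[i],.047)
        if abs(X[0]-.55)<.06 and abs(X[1]-.22)<.08 and st[i,4]>40:
            q=np.array([ray(cc,x,y,.047)[:2] for y,x in np.argwhere(l==i)])*1000
            print(n,st[i].tolist(),X.round(4),cv2.minEnclosingCircle(q.astype(np.float32)))
E
```

```text
time: 11.12
tool_pos: [0.5548, 0.2539, 0.2528]
eef_rot: [3.136, -0.008, 0.269]
force: [-0.1, -0.7, -2.1]
opening: 0.0132
time: 11.75
tool_pos: [0.5533, 0.2504, 0.2023]
eef_rot: [3.134, -0.003, 0.267]
force: [0.7, -0.1, -2.9]
opening: 0.0134
[0.55313986 0.2503444  0.20217606] [ 3.13391326e+00 -2.23045356e-03  2.66687560e-01]
wrist [240, 146, 43, 40, 1399] [0.5544 0.2522 0.047 ] ((554.548095703125, 251.07708740234375), 20.525625228881836)
wrist [202, 205, 33, 29, 533] [0.5284 0.1877 0.047 ] ((528.9810791015625, 187.86434936523438), 16.652034759521484)
top [165, 185, 12, 11, 103] [0.5535 0.2504 0.047 ] ((553.0931396484375, 250.5385284423828), 17.240867614746094)
top [188, 189, 10, 14, 70] [0.5369 0.1828 0.047 ] ((538.01220703125, 183.6214599609375), 21.09787368774414)
```

View pics/w3.png

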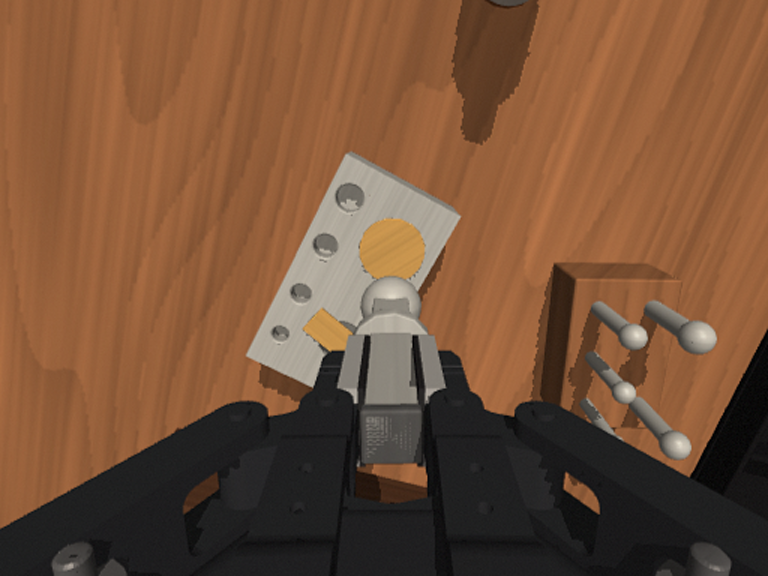

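The wrist view shows the disc full-size (41 mm) at (392,250), i.e. (0.5545,0.251). The cup computed from the block outline is at (0.554,0.2513), so they agree. The ball is at (390,300), above it and clear. Descending in steps.

```bash
python3 -m jog '[{"gripper":255,"x":0.001,"y":0.001,"z":-0.015,"yaw":0},{"gripper":255,"x":0,"y":0,"z":-0.015,"yaw":0},{"gripper":255,"x":0,"y":0,"z":-0.015,"yaw":0},{"gripper":255,"x":0,"y":0,"z":-0.006,"yaw":0},{"gripper":255,"x":0,"y":0,"z":0,"yaw":0}]'
python3 -m jog '[{"gripper":255,"x":0,"y":0,"z":0,"yaw":0},{"gripper":255,"x":0,"y":0,"z":0,"yaw":0},{"gripper":255,"x":0,"y":0,"z":0,"yaw":0},{"gripper":255,"x":0,"y":0,"z":0,"yaw":0},{"gripper":255,"x":0,"y":0,"z":0,"yaw":0}]'
```

```text
time: 12.48
tool_pos: [0.5542, 0.2517, 0.1479]
eef_rot: [3.134, -0.003, 0.267]
force: [-0.0, -0.2, -1.5]
opening: 0.0134
time: 13.1
tool_pos: [0.5556, 0.2523, 0.1499]
eef_rot: [3.134, -0.007, 0.267]
force: [0.1, 0.2, -2.0]
opening: 0.0132
```

```bash
python3 -m jog '[{"gripper":255,"x":-0.001,"y":-0.001,"z":-0.008,"yaw":0},{"gripper":255,"x":0,"y":0,"z":-0.008,"yaw":0},{"gripper":255,"x":0,"y":0,"z":-0.004,"yaw":0},{"gripper":255,"x":0,"y":0,"z":0,"yaw":0},{"gripper":255,"x":0,"y":0,"z":0,"yaw":0}]'
python3 - <<'E'
from h import *
for i in range(6): t=cam('scene'); s=telemetry.get_state(); print(s['tool_pos'],s['eef_rot'])
E
```

```text
time: 13.72
tool_pos: [0.5539, 0.2509, 0.1277]
eef_rot: [3.134, -0.005, 0.267]
force: [0.3, 0.9, -3.0]
opening: 0.0134
[0.55389776 0.25094454 0.12769455] [ 3.13429207 -0.00513922  0.26706959]
[0.55398754 0.25097855 0.12783325] [ 3.13434351 -0.00540295  0.26707195]
[0.55409178 0.25098536 0.12794517] [ 3.13431767 -0.00566137  0.26708726]
[0.55414177 0.25101405 0.12803281] [ 3.13434588 -0.00584154  0.26708185]
[0.55414456 0.25103194 0.12805988] [ 3.13437697 -0.0058616   0.26705867]
[0.55411331 0.25101325 0.12804809] [ 3.13433148 -0.00583084  0.2671115 ]
```

```bash
python3 -m jog '[{"gripper":255,"x":0,"y":0.0005,"z":-0.003,"yaw":0},{"gripper":255,"x":0,"y":0,"z":0,"yaw":0},{"gripper":255,"x":0,"y":0,"z":0,"yaw":0},{"gripper":255,"x":0,"y":0,"z":0,"yaw":0},{"gripper":255,"x":0,"y":0,"z":0,"yaw":0}]'
python3 - <<'E'
from h import *
t=cam('scene'); w=cam('wrist'); s=telemetry.get_state(); print(s['tool_pos'],s['eef_rot'],s['force'])
p=s['tool_pos']; b=np.array([p[0]+.0003,p[1]-.0004,p[2]-.067])
for n,c in(('scene',t),('wrist',w)):
    # expected ball centre/bottom and disc centre
    print(n,'ball c',np.round(proj(c,b+[0,0,.013]),1),'collar',np.round(proj(c,b+[0,0,.056]),1),'disc',np.round(proj(c,(.5545,.251,.047)),1))
    P=pts(c); d=np.linalg.norm(P-(b+[0,0,.013]),axis=2)
    m=(d<.0155)&(P[...,2]<b[2]+.022)&(P[...,2]>.0505)
    q=P[m]; print(m.sum(),q.min(0) if m.sum() else '',q.max(0) if m.sum() else '')
    if m.sum()>15:
        A=np.c_[2*q,np.ones(len(q))]; from scipy.optimize import least_squares
        r=least_squares(lambda x:np.linalg.norm(q-x,axis=1)-.013,b+[0,0,.013],loss='soft_l1',f_scale=.001); print('sphere fit r=13: centre',r.x.round(4),'bottom z',(r.x[2]-.013).round(4),'cost',r.cost)
a=cv2.resize(t['color'][120:200,245:335],(540,480),interpolation=cv2.INTER_CUBIC); cv2.imwrite('pics/s3.png',a[:,:,::-1]); save(w,'w4.png',(190,120,340,240),4)
E
```

```text
time: 14.65
tool_pos: [0.5542, 0.2516, 0.1251]
eef_rot: [3.134, -0.006, 0.267]
force: [-0.9, 0.9, -2.0]
opening: 0.0128
[0.55423341 0.25162637 0.12507726] [ 3.13441254 -0.00624918  0.26709923] [ 1.02563285 -0.62282975 -2.40496489]
scene ball c [299.3 160.7] collar [299.9 149.3] disc [299.  166.9]
34 [0.54505828 0.23764033 0.06237208] [0.56795327 0.25894931 0.07998051]
sphere fit r=13: centre [0.5544 0.252  0.0722] bottom z 0.0592 cost 2.1880375069408702e-05
wrist ball c [259.2 203.9] collar [259.5 232.1] disc [259.  192.8]
539 [0.54224988 0.24427907 0.06656154] [0.56768726 0.26420712 0.08007576]
sphere fit r=13: centre [0.5552 0.2512 0.0704] bottom z 0.0574 cost 3.636549415951753e-05
```

View pics/s3.png

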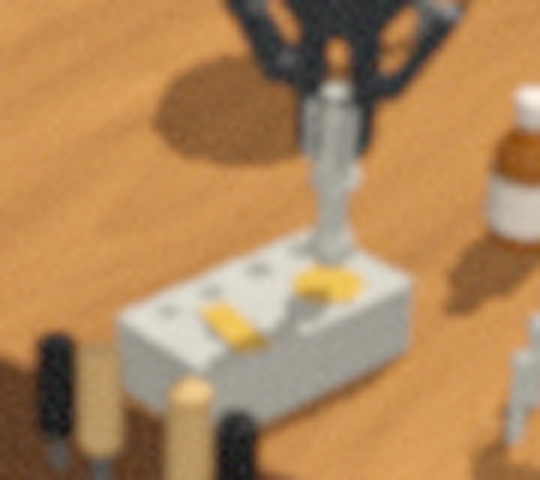

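View pics/w4.png

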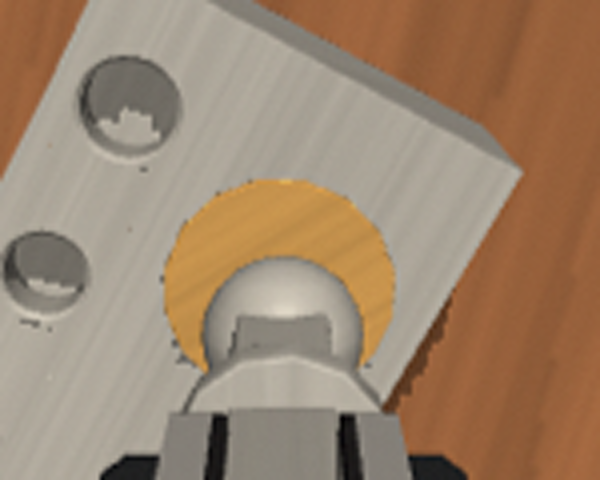

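The ball is 0.6 mm off the disc centre (wrist crop: ball column 283, disc 279.5). The gap is about 10.5–12 mm and nothing is touching. Last check: stillness and a before/after comparison, then hand in.

```bash
python3 - <<'E'
from h import *
import pickle
from workcell import workorder
for n in('top','scene'):
    a=pickle.load(open(n+'.pkl','rb')); b=cam(n); P=pts(a)
    d=np.abs(cv2.GaussianBlur(a['color'],(5,5),0).astype(int)-cv2.GaussianBlur(b['color'],(5,5),0)).max(2)>60
    k,l,st,ce=cv2.connectedComponentsWithStats(d.astype(np.uint8)); print(n,[(st[i,4].item(),ce[i].round().tolist()) for i in range(1,k) if st[i,4]>15])
s=telemetry.get_state(); print(s['time'],s['tool_pos'],np.abs(s['joint_vel']).max(),s['opening'],s['force'])
print(workorder.job_done())
E
```

```text
top [(13139, [125.0, 276.0]), (29, [139.0, 176.0]), (24, [89.0, 193.0]), (70, [405.0, 237.0]), (6002, [275.0, 308.0]), (3624, [451.0, 353.0]), (306, [7.0, 351.0])]
scene [(1045, [112.0, 23.0]), (296, [151.0, 40.0]), (19, [271.0, 20.0]), (597, [269.0, 41.0]), (38, [287.0, 28.0]), (22, [314.0, 36.0]), (305, [300.0, 53.0]), (43, [317.0, 46.0]), (290, [96.0, 61.0]), (567, [146.0, 66.0]), (1535, [302.0, 104.0]), (124, [100.0, 88.0]), (45, [113.0, 88.0]), (43, [120.0, 87.0]), (128, [301.0, 144.0]), (19, [243.0, 142.0]), (788, [204.0, 167.0]), (1777, [32.0, 210.0]), (886, [98.0, 215.0]), (16, [198.0, 206.0]), (46, [188.0, 212.0]), (79, [178.0, 226.0]), (37, [96.0, 276.0])]
14.85 [0.55422715 0.25163108 0.12506319] 0.0021903474685436007 0.012880648749226318 [-0.75170376  1.24265629 -2.810908  ]
the job is handed in; nothing more can be done
None
```

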